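# Wedge a rocking starter unit steady

## Task

The grey steel starter unit on the bench rocks, because the rubber foot under its corner beside the wooden wedge does not reach the bench. Without picking anything up, push the wedge along the bench, thin end first, under that foot until it sits snug and takes the foot's load with the unit still standing level, then press firmly down (about 10 N) for a moment on top of that corner to prove that it no longer rocks, and take the hand away. Do not shove the unit out of its place, and leave the other parts alone.

Things in the scene. Friction and masses are not known exactly. Their poses are not given: they have to be found in the camera images.
- unit: Starter unit, about 1.8 kg: grey steel case 200 (x) by 260 (y) by 80 mm on four 24 mm round-bottomed rubber feet at x +-75, y +-105 mm; lid 110 mm above the bench. Origin: centre of the case's underside, 30 mm up; x away from the robot, y left (turned up to 0.25 rad), z up. On the lid stand a transformer (far right, 75 mm) and a contactor (far middle, 84 mm); the near left of the lid is bare.
- foot_top (a point): Point on the axis of the short foot (near left corner), at the case's underside, 30 mm above the bench, 25 mm in from both sides of the case. The foot is drawn up: it hangs 5 to 10 mm clear of the bench, differently every time, while the unit stands level on its other three feet.
- corner (a point): Point on the bare flat lid (110 mm above the bench) straight above the short foot: where to press. Unwedged, some 5 to 12 N down here rock the unit onto the short foot; let go, it rocks back.
- wedge: Plain hardwood wedge, 55 g, lying flat on the bench off the unit's near left corner: 140 long, 40 wide, 22 mm high at the thick end, 2 mm at the thin end (1 in 7). Origin: middle of its underside; x points to the thin end, z up. At first it points within 40 degrees of the short foot. When the foot bears on it, the push rises to 5 to 10 N; going on lifts the corner a little and shoves the unit. Let go, it stays.
- breaker: Bystander: white two-pole circuit breaker lying on the bench in front of the unit, 84 x 36 x 68 mm high. Origin: centre of its underside.
- spare: Bystander: loose spare contactor, black on grey, 84 x 45 x 84 mm high, in front of the unit on the right. Origin: centre of its underside.
- screwdriver: Bystander: screwdriver with a blue handle, 190 mm long, lying on the bench to the left of the unit. Origin: underside, about the middle; x points to its tip.
Things that resemble listed ones, but are neither listed nor needed, are in the scene too. Of the things shaped like the wedge, the wooden one is meant.

How it is judged (in metres and radians):
On the way:
1. with the wedge under the short foot, the corner above it is pressed down with the fingers (over 6 N): the unit stays level and the wedge bears the load (contact force between the fingers and unit above 6 N and contact force between wedge and unit above 4 N and horizontal distance between the grasp point and corner below 0.06 m and height (world z) of the grasp point above 0.1 m and angle between unit's own z axis and vertical below 0.008 rad and y of foot_top in the frame of wedge between -0.02 and 0.02 m and x of foot_top in the frame of wedge between -0.07 and 0.07 m), for 0.2 s.
At the end, for the whole second after the job is handed in: The wedge lies on the bench under the short foot (foot axis over the wedge) and bears at least 0.5 N of the unit, the unit is level within 0.008 rad (about 1 mm at the corner) and within 15 mm of where it stood, all at rest and let go (angle between unit's own z axis and vertical below 0.008 rad and contact force between wedge and unit above 0.5 N and y of foot_top in the frame of wedge between -0.02 and 0.02 m and x of foot_top in the frame of wedge between -0.07 and 0.07 m and height (world z) of wedge below 0.005 m and distance of unit from where it was at the start of the episode below 0.015 m and linear speed of each of unit, wedge below 0.01 m/s); the robot touches nothing.
It fails at once if the wedge was lifted off the bench (height (world z) of wedge above 0.015 m).
It fails at once if the unit was lifted or tipped up (height (world z) of unit above 0.045 m or angle between unit's own z axis and vertical above 0.15 rad).
It fails at once if the breaker was disturbed (distance of breaker from where it was at the start of the episode above 0.02 m).
It fails at once if the spare was disturbed (distance of spare from where it was at the start of the episode above 0.02 m).
It fails at once if the screwdriver was disturbed (distance of screwdriver from where it was at the start of the episode above 0.02 m).
It also fails if it takes over 67 s, if anything falls off the work surface, if the arm or the gripper's body presses on something with over 40 N, if the wrist force passes 120 N, or if a joint passes its speed limit or range.

## Robot

A 6-joint arm with a two-finger parallel gripper is mounted at the origin on the work surface. World frame = base frame: x ahead of the robot, y to its left, z up, the work surface at z = 0. Lengths are in mm, angles in rad, forces in N, time in s.
With the tool pointing down it reaches from about 325 to 900 mm from the base axis. Payload 3.5 kg.
Tool frame: the origin (TCP) lies on the centre line of the jaws, within the pads' length; the fingertips stand 14 mm ahead of it and the grasp point (between the pads) lies 5 mm behind it; z points along the fingers, y is the direction in which the jaws open and shut (so a half turn about z gives the same grasp; the last joint's range is limited). The gripper opens to 85 mm and grips with 20 to 120 N. Pads are 22 mm wide; open, the fingers measure 114 mm over their backs; the gripper's body (76 mm by 85 mm) begins 54 mm behind the grasp point. The pads swing forward as they close: fully open they stand 13 mm farther back than shut.
Start: joints at [1.239, 0.276, -0.026, 1.268, 0, 1.467], TCP at [141.762, 608.708, 245.313] pointing down, gripper open.
Joint ranges: [-3.12, 3.12], [-0.85, 1.88], [-1.08, 1.24], [-1.95, 2.15], [-1.57, 1.53], [-3.14, 3.14]. Speed limits (rad/s): [2.57, 2.57, 3.14, 3.14, 3.14, 3.14].

## Interface

Orientations are given as a unit quaternion [w, x, y, z].
In Python, from plant import * gives the robot as it stands. The module is installed in compiled form; this text tells all that it offers.
- The arm moves only by the shell command python3 -m jog 'ROWS' [FORCE]. ROWS is JSON, a list that holds one entry, the list of rows, each a list of 7 numbers: the shift along the tool's x, y, z in m, then the turn, a rotation vector about the tool's x, y, z in rad, then the closure, from -1 (fully open) to 1 (shut), so that 0 is half open. A call has 1 to 10 rows; each row is the pose to reach, as a shift and turn from the pose commanded when the call began, along the tool's axes at that moment; what a row does not reach only later rows make up. A row lasts 1/12 s, in which the tool goes at most 41.7 mm and 7.16 degrees, less where a joint would pass 70% of its speed; a pose out of reach is approached as far as the arm can. A call with a gripper value outside its range is refused whole. The fingers move at their own pace and stop on an object; FORCE is the grip in N (left out, the last holds). Time passes only in rows, so rows that repeat a pose let the fingers close. It gives the time, the measured TCP pose, the force and the opening at its end, in the units of the state.
- get_state(): the state, without advancing time (a new reading comes with each control period).
- grab_frame(name): name is "side" or "top"; returns the picture (480x640x3 uint8, red, green, blue); there is no depth.
- get_calibration(name): a dict with "fx", "fy", "cx", "cy" (pixels), "xyz" and "rotation" of the camera in the world. Camera axes: x right, y down, z forward; pixel columns grow to the right and rows downward; lengths in mm; the calibration is good to about 2 mm. A picture is of the moment at which its call begins. get_calibration takes no time and is no camera call.
- hand_in(): hands the job in, once; it reports no verdict.
The state is a dict: "time": time; "joint_positions": joint angles; "qvel": joint speeds; "tau": joint torques, N m; "eef_pos": TCP position; "orientation": TCP orientation; "wrist_force": force on the tool from outside, world axes, zero at the start; "moment": the same for the moment, N m; "opening": finger opening in mm.
Only numpy, scipy, OpenCV 4.12 (cv2) and the standard library are available. Lean on these libraries where they do the work, as an engineer would, in place of code of your own. Each camera call takes 0.05 s, during which the arm holds its last target.

## Working session

There is one attempt and no reset: what is moved stays moved. The work goes in short steps, Python scripts to look and compute and a shell command to move; the robot and the scene stay as the last step left them, time stands still between calls to the robot, and variables do not carry over. Pictures are saved under pics/ and viewed, and the job is handed in when it is done.

```bash
mkdir -p pics; python3 - <<'E'
from plant import *
import cv2
for n in("top","side"):
    im=grab_frame(n); cv2.imwrite(f"pics/{n}0.png",im[:,:,::-1]); print(n,get_calibration(n))
s=get_state(); print(s)
E
```

```text
top {'fx': 452.54828309559156, 'fy': 452.54828309559156, 'cx': 321.98378408259435, 'cy': 240.51353789667786, 'xyz': array([412.35465205,  80.55666626, 972.21473818]), 'rotation': array([-0.05253053,  0.71417492, -0.69569658,  0.05657745])}
side {'fx': 433.2990213312646, 'fy': 433.2990213312646, 'cx': 318.6720388037808, 'cy': 244.38651943162398, 'xyz': array([242.92682565, 664.23407468, 592.0351695 ]), 'rotation': array([ 0.10272105, -0.21728754,  0.86550932, -0.43946346])}
{'time': 0.1, 'joint_positions': array([ 1.23860647e+00,  2.77091987e-01, -2.77677073e-02,  1.26798520e+00,
       -3.75209723e-05,  1.46741097e+00]), 'qvel': array([ 0.00083484, -0.00312085,  0.00257762, -0.00107564,  0.00068867,
        0.00178225]), 'tau': array([ 5.48420285e-04, -4.46707678e+01,  2.96128446e+01,  8.45080591e-03,
       -4.77157676e-05,  5.55550230e-06]), 'eef_pos': array([141.54501338, 608.0586663 , 244.23842073]), 'orientation': array([-2.02999973e-04,  1.14152788e-01,  9.93462677e-01, -1.00414280e-03]), 'wrist_force': array([-0.97161783,  0.23277982,  0.49420911]), 'moment': array([ 0.07422152, -0.07088892,  0.02782496]), 'opening': 85.55742057048926}
```

View pics/top0.png

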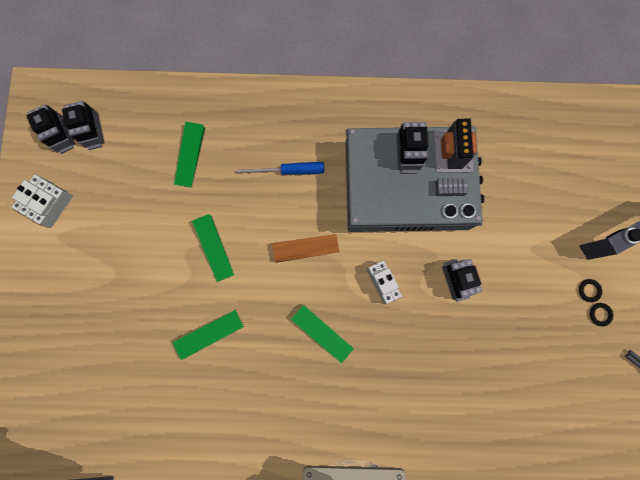

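View pics/side0.png

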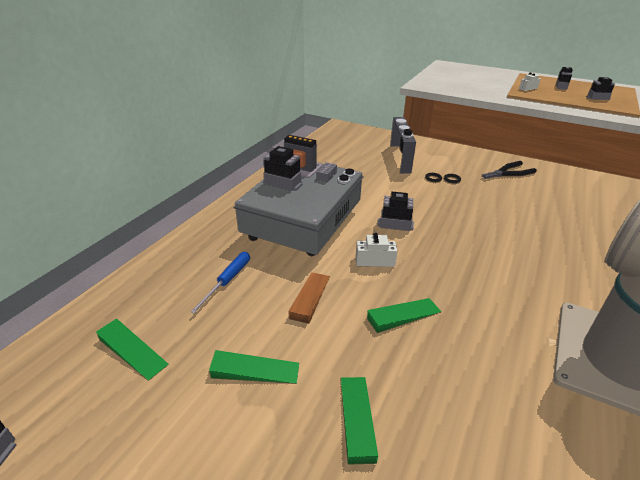

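The top view shows the wooden wedge at about (304,248), its thick end to the left, and the unit with its near left lid corner at about (348,230). The breaker is at (383,282), the screwdriver at (285,169). Next I measure these.

```bash
cat > h.py <<'E'
import numpy as np, cv2
from scipy.spatial.transform import Rotation as R
from plant import *
def cam(n):
    c=get_calibration(n); q=c['rotation']; return c,R.from_quat([q[1],q[2],q[3],q[0]]).as_matrix()
def ray(n,p,z):
    c,M=cam(n); p=np.atleast_2d(p).astype(float)
    d=np.c_[(p[:,0]-c['cx'])/c['fx'],(p[:,1]-c['cy'])/c['fy'],np.ones(len(p))]@M.T
    return c['xyz']+d*((z-c['xyz'][2])/d[:,2])[:,None]
def proj(n,P):
    c,M=cam(n); q=(np.atleast_2d(P)-c['xyz'])@M
    return np.c_[q[:,0]/q[:,2]*c['fx']+c['cx'],q[:,1]/q[:,2]*c['fy']+c['cy']]
def blob(mask,near):
    k,l,st,ce=cv2.connectedComponentsWithStats(mask.astype(np.uint8))
    i=min([i for i in range(1,k) if st[i,4]>150],key=lambda i:np.hypot(*(ce[i]-near)))
    return (l==i).astype(np.uint8)
def big(m):
    c,_=cv2.findContours(m,cv2.RETR_EXTERNAL,cv2.CHAIN_APPROX_NONE); return max(c,key=cv2.contourArea)
def wedgemask(im,near):
    h=cv2.cvtColor(im,cv2.COLOR_RGB2HSV)
    return blob((h[...,0]<13)&(h[...,1]>140)&(h[...,2]>50),near)
E
python3 - <<'E'
from h import *
np.set_printoptions(precision=1,suppress=True)
t=cv2.imread('pics/top0.png')[:,:,::-1].copy(); s=cv2.imread('pics/side0.png')[:,:,::-1].copy()
h=cv2.cvtColor(t,cv2.COLOR_RGB2HSV)
for p in[(304,248),(290,250),(330,243),(304,270),(370,200),(380,228)]: print(p,h[p[1],p[0]])
for n,im,nr in(('top',t,(304,248)),('side',s,(309,298))):
    m=wedgemask(im,nr); c=big(m); a=cv2.approxPolyDP(c,4,True)[:,0]; b=cv2.boxPoints(cv2.minAreaRect(c))
    print(n,m.sum(),'poly',a.tolist()); print('z0',ray(n,a,0)[:,:2],'z22',ray(n,a,22)[:,:2]); print('box',b,ray(n,b,10)[:,:2])
lid=((h[...,1]<60)&(h[...,2]>70)&(h[...,2]<140)); m=blob(lid,(400,180)); c=big(m); hl=cv2.convexHull(c)
b=cv2.boxPoints(cv2.minAreaRect(hl)); print('lid',m.sum(),b,cv2.approxPolyDP(hl,4,True)[:,0].tolist()); print(ray('top',b,110)[:,:2])
o=t.copy(); cv2.drawContours(o,[c],-1,(255,0,0),1); cv2.drawContours(o,[big(wedgemask(t,(304,248)))],-1,(0,255,255),1)
o=cv2.resize(o[90:310,220:500],None,fx=2.7,fy=2.7); cv2.imwrite('pics/o1.png',o[:,:,::-1])
o=cv2.resize(s[120:330,180:420],None,fx=2.8,fy=2.8);cv2.imwrite('pics/o2.png',o[:,:,::-1])
E
```

```text
(304, 248) [ 12 174 155]
(290, 250) [ 13 177 157]
(330, 243) [ 13 175 153]
(304, 270) [ 17 107 177]
(370, 200) [ 95  14 111]
(380, 228) [105  10  49]
top 287 poly [[452, 132], [442, 138], [444, 158], [453, 153]]
z0 [[ 820.2 -210.9]
 [ 805.3 -188. ]
 [ 758.3 -191.8]
 [ 770.6 -212.3]] z22 [[ 811.  -204.3]
 [ 796.4 -182. ]
 [ 750.5 -185.7]
 [ 762.5 -205.6]]
box [[442. 132.]
 [453. 132.]
 [453. 158.]
 [442. 158.]] [[ 815.4 -185.5]
 [ 816.1 -210.2]
 [ 755.3 -209. ]
 [ 754.6 -184.6]]
side 821 poly [[328, 276], [311, 273], [290, 308], [290, 318], [309, 321]]
z0 [[542.   38.5]
 [577.9  47. ]
 [563.5 157.7]
 [550.  180.3]
 [515.1 170. ]] z22 [[530.9  61.7]
 [565.5  70. ]
 [551.6 176.5]
 [538.6 198.3]
 [504.9 188.4]]
box [[286.3 316.4]
 [307.9 267.2]
 [328.8 276.3]
 [307.3 325.6]] [[552.8 188.2]
 [587.2  43.9]
 [535.   49.2]
 [507.8 189.7]]
lid 9608 [[345.9 128. ]
 [480.8 126.3]
 [482.1 225. ]
 [347.2 226.7]] [[477, 153], [481, 225], [350, 223], [346, 129], [449, 127]]
[[ 776.3   35.2]
 [ 787.8 -236.3]
 [ 585.5 -233. ]
 [ 575.    29.2]]
```

View pics/o1.png

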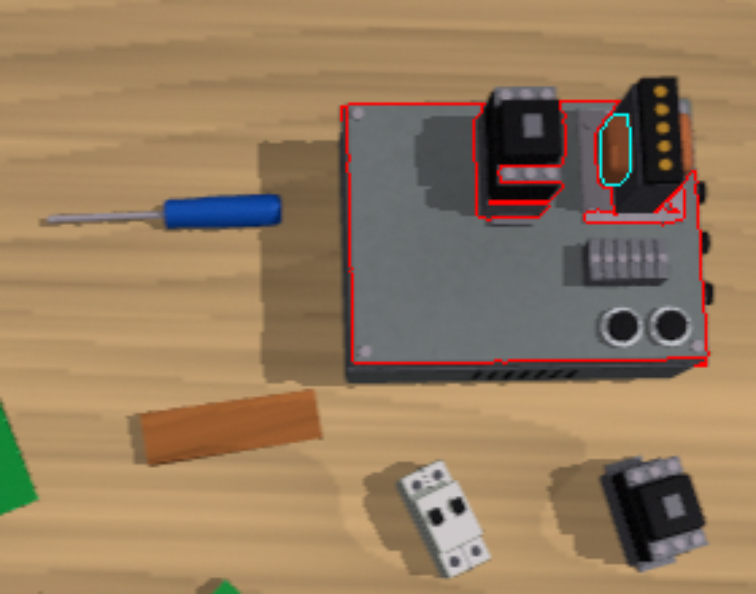

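View pics/o2.png

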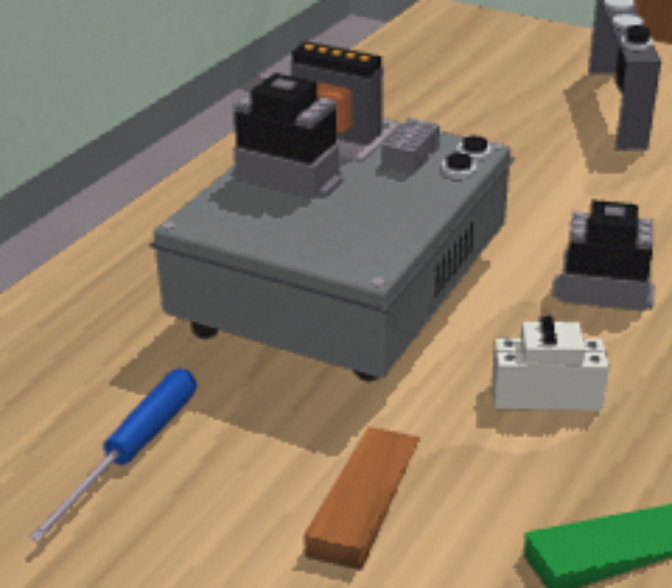

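The lid outline fits well. The wedge is redder than my mask allowed, so I tune it. The side view shows the short foot at about (311,253), clear of the bench.

```bash
sed -i 's/h\[...,0\]<13/h[...,0]<15/' h.py
cat >> h.py <<'E'
def wtop(im,near):
    c=big(wedgemask(im,near)); b=cv2.boxPoints(cv2.minAreaRect(c)); return c,b
def edgefit(c,n,z,i0,f):  # contour points chosen by f -> line in world
    p=ray(n,c[:,0][f(c[:,0])],z)[:,:2]; vx,vy,x,y=cv2.fitLine(p.astype(np.float32),cv2.DIST_HUBER,0,.01,.01)[:,0]
    return np.array([x,y]),np.array([vx,vy])
E
python3 - <<'E'
from h import *
np.set_printoptions(precision=1,suppress=True)
t=cv2.imread('pics/top0.png')[:,:,::-1].copy(); s=cv2.imread('pics/side0.png')[:,:,::-1].copy()
h=cv2.cvtColor(t,cv2.COLOR_RGB2HSV)
c,b=wtop(t,(304,248)); a=cv2.approxPolyDP(c,4,True)[:,0]
print('wtop',cv2.contourArea(c),a.tolist(),b); print(ray('top',a,0)[:,:2]); print(ray('top',a,22)[:,:2])
m=wedgemask(s,(309,298));a=cv2.approxPolyDP(big(m),3,True)[:,0];print('side',a.tolist(),ray('side',a,0)[:,:2],ray('side',a,22)[:,:2])
lid=((h[...,1]<60)&(h[...,2]>70)&(h[...,2]<140)); c=big(blob(lid,(400,180)))
L=edgefit(c,'top',110,0,lambda p:(p[:,0]<353)&(p[:,1]>135)&(p[:,1]<218))
N=edgefit(c,'top',110,0,lambda p:(p[:,1]>220)&(p[:,0]>356)&(p[:,0]<475))
F=edgefit(c,'top',110,0,lambda p:(p[:,1]<131)&(p[:,0]>352)&(p[:,0]<395))
for k,v in zip('LNF',(L,N,F)): print(k,v[0],v[1],np.degrees(np.arctan2(v[1][1],v[1][0])))
def X(A,B):
    u=np.linalg.solve(np.c_[A[1],-B[1]],B[0]-A[0]); return A[0]+u[0]*A[1]
print('near left',X(L,N),'far left',X(L,F))
# side: short foot bottom and lid corner
for p in [(180+368/2.8,120+378/2.8)]: 
  for z in(5,8,10): print(p,ray('side',p,z))
print('lid corner side est',ray('side',[(180+388/2.8,120+298/2.8)],110))
for n,p in(('breaker',(383,282)),('tip',(236,171)),('handle',(324,168))): print(n,ray('top',p,20))
E
```

```text
wtop 1154.5 [[336, 235], [272, 243], [274, 259], [336, 252]] [[271.2 242.9]
 [335.7 233. ]
 [338.6 252.1]
 [274.2 262.1]]
[[576.8  46.7]
 [555.4 185.2]
 [520.6 179.4]
 [539.4  45.9]]
[[573.   47.5]
 [552.2 182.9]
 [518.2 177.2]
 [536.6  46.7]]
side [[329, 276], [310, 274], [289, 310], [290, 318], [309, 321]] [[540.1  37.4]
 [578.2  50.9]
 [562.4 163.2]
 [550.  180.3]
 [515.1 170. ]] [[529.1  60.7]
 [565.8  73.7]
 [550.5 181.8]
 [538.6 198.3]
 [504.9 188.4]]
L [685.9  27.5] [1. 0.] 2.5466192
N [585.  -99.2] [ 0. -1.] -87.60121
F [777.9 -19.2] [ 0. -1.] -88.34637
near left [579.9  22.8] far left [776.5  31.5]
(311.42857142857144, 255.0) [[603.8  -2.3   5. ]]
(311.42857142857144, 255.0) [[602.    1.1   8. ]]
(311.42857142857144, 255.0) [[600.7   3.4  10. ]]
lid corner side est [[571.2  28.6 110. ]]
breaker [[475.9 -53.5  20. ]]
tip [[708.8 268.2  20. ]]
handle [[721.   76.7  20. ]]
```

Measured: the short foot is at about (604,-0.5), and the unit is turned about 0.043 rad. The wedge's middle is at about (546,112), pointing at -80°, while the foot bears -62° from there. The sizes check: the lid's depth comes to 197 mm and the wedge's length to 136 mm.

I will swing the thick end towards the robot with the finger backs, then push it in from behind with both fingertips.

```bash
cat >> h.py <<'E'
def st(tgt=None,z=None,yaw=None):
    s=get_state(); q=s['orientation']; M=R.from_quat([q[1],q[2],q[3],q[0]]).as_matrix(); p=s['eef_pos']
    y=np.degrees(np.arctan2(M[1,0],M[0,0]))
    print('t%.2f'%s['time'],'tcp',p.round(1),'yaw %.1f'%y,'F',s['wrist_force'].round(2),'open %.1f'%s['opening'],'j6 %.2f'%s['joint_positions'][5], 'tilt',M[:,2].round(3))
    if tgt is not None:
        d=np.array([*tgt[:2],p[2] if z is None else z])-p; print('shift m',(M.T@d/1000).round(4), 'turn z', None if yaw is None else np.radians(-(yaw-y)).round(3))
E
python3 -m jog '[[[-0.322,-0.192,0.05,0,0,0.838,0.7],[-0.322,-0.192,0.05,0,0,0.838,0.7],[-0.322,-0.192,0.05,0,0,0.838,0.7],[-0.322,-0.192,0.05,0,0,0.838,0.7],[-0.322,-0.192,0.05,0,0,0.838,0.7],[-0.322,-0.192,0.05,0,0,0.838,0.7],[-0.322,-0.192,0.05,0,0,0.838,0.7],[-0.322,-0.192,0.05,0,0,0.838,0.7],[-0.322,-0.192,0.05,0,0,0.838,0.7],[-0.322,-0.192,0.05,0,0,0.838,0.7]]]'
python3 -c "
from h import *
st((592,174),100,119)"
```

```text
time: 0.93
eef_pos: [415.4, 344.1, 193.9]
orientation: [0.001, 0.511, 0.859, -0.001]
wrist_force: [0.2, 0.5, -0.6]
opening: 13.1
t0.93 tcp [415.4 344.1 193.9] yaw 118.5 F [ 0.16  0.5  -0.64] open 13.1 j6 1.65 tilt [ 0.001 -0.003 -1.   ]
shift m [-0.2334  0.0742  0.0946] turn z -0.009
```

```bash
python3 -m jog '[[[-0.233,0.074,0.094,0,0,0,0.7],[-0.233,0.074,0.094,0,0,0,0.7],[-0.233,0.074,0.094,0,0,0,0.7],[-0.233,0.074,0.094,0,0,0,0.7],[-0.233,0.074,0.094,0,0,0,0.7],[-0.233,0.074,0.094,0,0,0,0.7],[-0.233,0.074,0.094,0,0,0,0.7],[-0.233,0.074,0.094,0,0,0,0.7]]]'
python3 - <<'E'
from h import *
st((592,174),20,119)
cv2.imwrite('pics/s1.png',grab_frame('side')[:,:,::-1])
E
```

```text
time: 1.6
eef_pos: [590.0, 178.1, 99.2]
orientation: [-0.001, 0.51, 0.86, -0.001]
wrist_force: [0.2, -0.3, -0.4]
opening: 12.8
t1.60 tcp [590.  178.1  99.2] yaw 118.6 F [ 0.18 -0.26 -0.37] open 12.8 j6 1.26 tilt [-0.002 -0.001 -1.   ]
shift m [-0.0046 -0.      0.0792] turn z -0.006
```

View pics/s1.png

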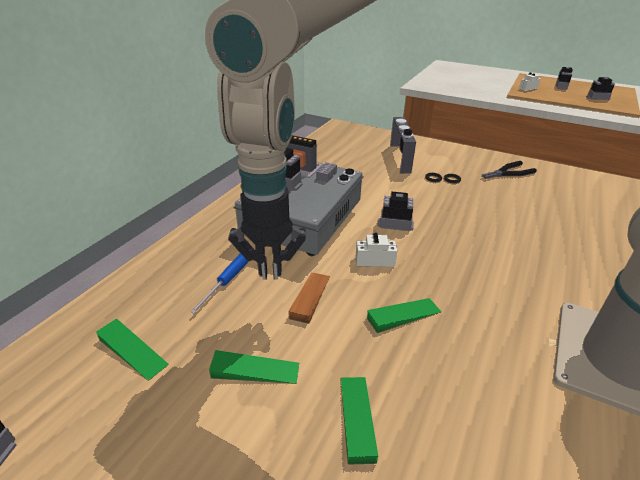

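The hand is over the far side of the wedge's thick end (side view, around (270,270)), clear of everything. Going down and sweeping.

```bash
python3 -m jog '[[[-0.003,0,0.03,0,0,0,0.7],[-0.004,0,0.06,0,0,0,0.7],[-0.004,0,0.078,0,0,0,0.7],[-0.004,0,0.078,0,0,0,0.7],[-0.003,-0.006,0.078,0,0,0,0.7],[-0.002,-0.012,0.078,0,0,0,0.7],[-0.000,-0.018,0.078,0,0,0,0.7],[0.001,-0.024,0.078,0,0,0,0.7],[0.002,-0.029,0.078,0,0,0,0.7],[0.002,-0.029,0.078,0,0,0,0.7]]]'
python3 - <<'E'
from h import *
st()
cv2.imwrite('pics/s2.png',grab_frame('side')[100:400,150:550,::-1].repeat(2,0).repeat(2,1))
cv2.imwrite('pics/t2.png',grab_frame('top')[:,:,::-1])
E
```

```text
time: 2.48
eef_pos: [562.8, 168.3, 24.8]
orientation: [0.001, 0.508, 0.861, 0.001]
wrist_force: [0.1, 0.6, 0.7]
opening: 12.6
t2.48 tcp [562.8 168.3  24.8] yaw 118.9 F [0.1  0.64 0.71] open 12.6 j6 1.25 tilt [ 0.002  0.001 -1.   ]
```

View pics/s2.png

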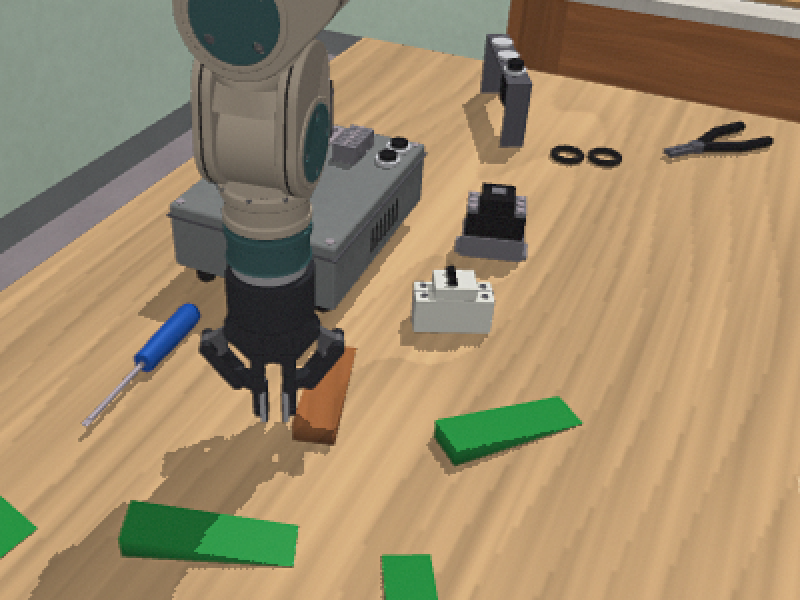

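View pics/t2.png

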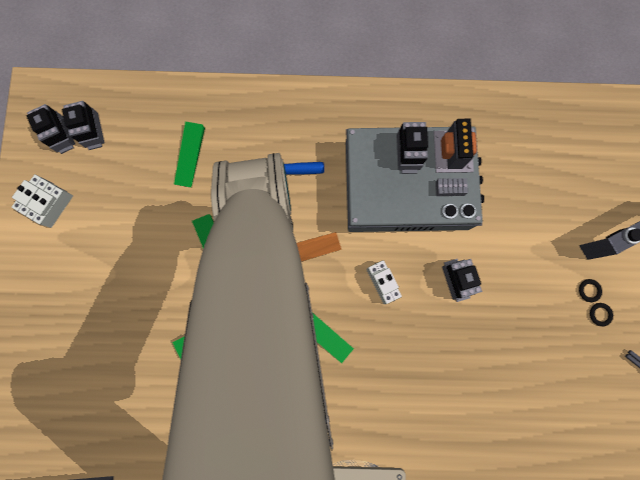

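The wedge has started to turn (top view: its visible part runs from (300,252) to (340,238)). Measuring how far.

```bash
cat >> h.py <<'E'
def side_edges(im=None,near=(320,245),xmin=None,xmax=None,foot=(604,-.5)):
    """top view: the two long edges of the visible wedge -> centre-line, miss distance to foot"""
    if im is None: im=grab_frame('top')
    m=wedgemask(im,near); ys,xs=np.nonzero(m); a,b=xs.min()+5,xs.max()-4
    if xmin: a=max(a,xmin)
    if xmax: b=min(b,xmax)
    hi=[];lo=[]
    for x in range(a,b+1):
        y=np.nonzero(m[:,x])[0]
        if len(y): hi.append((x,y.min()-.5)); lo.append((x,y.max()+.5))
    out=[]
    for e in(hi,lo):
        p=ray('top',np.array(e),6)[:,:2]
        vx,vy,x,y=cv2.fitLine(p.astype(np.float32),cv2.DIST_HUBER,0,.01,.01)[:,0]
        if vy>0: vx,vy=-vx,-vy
        out.append((x,y,vx,vy))
    for o in out: print('edge at',np.round(o[:2],1),'ang %.1f'%np.degrees(np.arctan2(o[3],o[2])),'foot left of edge %.1f'%(o[2]*(foot[1]-o[1])-o[3]*(foot[0]-o[0])))
    tip=ray('top',[(xs.max()+.5,ys[xs==xs.max()].mean())],1)[0]; print('cols',a,b,'tip corner',tip.round(1))
    return m
E
python3 - <<'E'
from h import *
t=cv2.imread('pics/t2.png')[:,:,::-1].copy()
side_edges(t,(320,245),305)
t=cv2.imread('pics/top0.png')[:,:,::-1].copy()
side_edges(t,(304,248)); side_edges(t,(304,248),305)
E
```

```text
edge at [573.   81.3] ang -72.8 foot left of edge 5.4
edge at [531.1  79.5] ang -71.5 foot left of edge 43.8
cols 305 336 tip corner [549.4  36.4   1. ]
edge at [567.5 113.2] ang -80.4 foot left of edge 17.0
edge at [525.9 111.4] ang -79.1 foot left of edge 55.6
cols 277 334 tip corner [544.9  40.7   1. ]
edge at [572.6  83.1] ang -80.4 foot left of edge 17.0
edge at [532.9  75.7] ang -78.8 foot left of edge 55.0
cols 305 334 tip corner [544.9  40.7   1. ]
```

```bash
python3 -m jog '[[[0.001,-0.003,0.003,0,0,-0.02,0.7],[0.002,-0.006,0.003,0,0,-0.04,0.7],[0.003,-0.009,0.003,0,0,-0.06,0.7],[0.004,-0.012,0.003,0,0,-0.08,0.7],[0.005,-0.015,0.003,0,0,-0.09,0.7],[0.005,-0.017,0.003,0,0,-0.09,0.7],[0.005,-0.017,0.003,0,0,-0.09,0.7]]]'
python3 - <<'E'
from h import *
st()
t=grab_frame('top');cv2.imwrite('pics/t3.png',t[:,:,::-1])
m=side_edges(t,(320,245),305); print(m.sum())
E
```

```text
time: 3.17
eef_pos: [544.2, 164.0, 19.9]
orientation: [-0.001, 0.469, 0.883, -0.001]
wrist_force: [-0.4, -0.6, 0.4]
opening: 12.8
t3.17 tcp [544.2 164.   19.9] yaw 124.0 F [-0.41 -0.59  0.35] open 12.8 j6 1.16 tilt [-0.002 -0.    -1.   ]
edge at [577.1  80.3] ang -58.1 foot left of edge -19.8
edge at [529.7  79. ] ang -56.5 foot left of edge 18.0
cols 305 336 tip corner [561.4  36.7   1. ]
818
```

The wedge's centre line now passes within 1 mm of the foot, at about -57°. Next I move the hand behind the thick end.

```bash
python3 -m jog '[[[0,0.008,0,0,0,0,0.7],[0,0.010,-0.02,0,0,0,0.7],[0.0,0.010,-0.05,0,0,0,0.7],[0.03,-0.01,-0.05,0,0,0.023,0.7],[0.0495,-0.036,-0.05,0,0,0.023,0.7],[0.0495,-0.036,-0.05,0,0,0.023,0.7],[0.0495,-0.036,-0.02,0,0,0.023,0.7],[0.0495,-0.036,0.001,0,0,0.023,0.7],[0.0495,-0.036,0.001,0,0,0.023,0.7]]]'
python3 - <<'E'
from h import *
st((487.4,184.2),19)
t=grab_frame('top');cv2.imwrite('pics/t4.png',t[:,:,::-1])
s=grab_frame('side');cv2.imwrite('pics/s4.png',s[:,:,::-1])
side_edges(t,(320,245),295)
E
```

```text
time: 3.97
eef_pos: [484.7, 184.5, 15.9]
orientation: [-0.003, 0.479, 0.878, -0.002]
wrist_force: [-1.0, -1.0, -1.3]
opening: 12.7
t3.97 tcp [484.7 184.5  15.9] yaw 122.7 F [-0.98 -1.   -1.32] open 12.7 j6 1.24 tilt [-0.007 -0.002 -1.   ]
shift m [-0.0017  0.0021 -0.0031] turn z None
edge at [567.6  95.2] ang -58.3 foot left of edge -19.2
edge at [522.5  90. ] ang -56.5 foot left of edge 18.0
cols 295 336 tip corner [561.4  36.7   1. ]
```

View pics/t4.png

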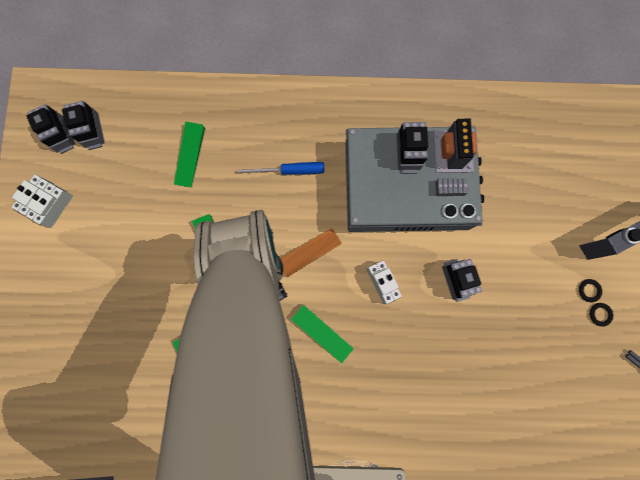

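View pics/s4.png

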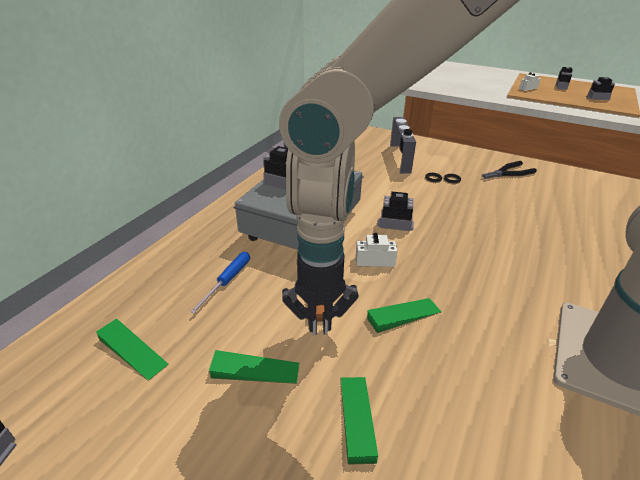

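The wedge lies clear ahead of the hand; in the top view its thin end is at about (338,238). Now I push it.

```bash
python3 -m jog '[[[0,0.002,-0.003,0,0,0,0.7],[-0.004,0.002,-0.003,0,0,0,0.7],[-0.008,0.002,-0.003,0,0,0,0.7],[-0.012,0.002,-0.003,0,0,0,0.7],[-0.016,0.002,-0.003,0,0,0,0.7],[-0.02,0.002,-0.003,0,0,0,0.7],[-0.024,0.002,-0.003,0,0,0,0.7],[-0.028,0.002,-0.003,0,0,0,0.7],[-0.032,0.002,-0.003,0,0,0,0.7],[-0.036,0.002,-0.003,0,0,0,0.7]]]'
python3 - <<'E'
from h import *
st()
t=grab_frame('top');cv2.imwrite('pics/t5.png',t[:,:,::-1])
side_edges(t,(330,240),300)
E
```

```text
time: 4.9
eef_pos: [509.2, 155.6, 22.3]
orientation: [-0.0, 0.479, 0.878, -0.0]
wrist_force: [-0.1, 0.9, 0.2]
opening: 13.1
t4.90 tcp [509.2 155.6  22.3] yaw 122.7 F [-0.14  0.9   0.24] open 13.1 j6 1.17 tilt [-0.  0. -1.]
edge at [573.3  82.3] ang -59.2 foot left of edge -16.0
edge at [531.2  72.3] ang -57.7 foot left of edge 22.7
cols 304 345 tip corner [569.7  17.2   1. ]
```

```bash
python3 -m jog '[[[-0.003,0,0.003,0,0,-0.01,0.7],[-0.006,0,0.003,0,0,-0.02,0.7],[-0.009,0,0.003,0,0,-0.03,0.7],[-0.012,0,0.003,0,0,-0.04,0.7],[-0.015,0,0.003,0,0,-0.05,0.7],[-0.018,0,0.003,0,0,-0.06,0.7],[-0.021,0,0.003,0,0,-0.06,0.7],[-0.021,0,0.003,0,0,-0.06,0.7]]]'
python3 - <<'E'
from h import *
st()
t=grab_frame('top');cv2.imwrite('pics/t6.png',t[:,:,::-1])
side_edges(t,(330,240),300,342)
E
```

```text
time: 5.62
eef_pos: [521.0, 137.8, 19.4]
orientation: [0.0, 0.453, 0.892, -0.0]
wrist_force: [-0.1, -0.6, -0.1]
opening: 13.1
t5.62 tcp [521.  137.8  19.4] yaw 126.1 F [-0.12 -0.59 -0.15] open 13.1 j6 1.08 tilt [ 0.001 -0.    -1.   ]
edge at [588.6  61.3] ang -57.6 foot left of edge -20.1
edge at [539.3  62.1] ang -57.2 foot left of edge 20.5
cols 317 342 tip corner [584.5  -2.2   1. ]
```

```bash
python3 -c "
import cv2
t=cv2.imread('pics/t6.png');cv2.imwrite('pics/t6c.png',cv2.resize(t[130:330,240:500],None,fx=3,fy=3))"
```

```text
(no output)
```

View pics/t6c.png

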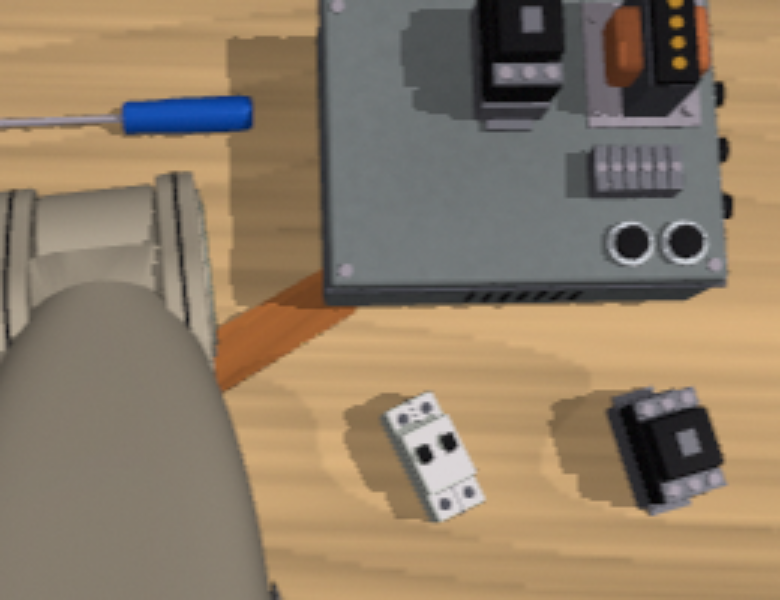

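The wedge's thin end is now under the case edge and on line with the foot (miss about 0). I square the hand and go on, watching the force.

```bash
python3 -m jog '[[[0,0,0,0,0,0.03,0.7],[0,0,0,0,0,0.06,0.7],[-0.003,0.001,0,0,0,0.06,0.7],[-0.006,0.001,0,0,0,0.06,0.7],[-0.009,0.001,0,0,0,0.06,0.7],[-0.012,0.001,0,0,0,0.06,0.7],[-0.015,0.001,0,0,0,0.06,0.7],[-0.018,0.001,0,0,0,0.06,0.7],[-0.021,0.001,0,0,0,0.06,0.7],[-0.022,0.001,0,0,0,0.06,0.7]]]'
python3 - <<'E'
from h import *
st()
t=grab_frame('top');cv2.imwrite('pics/t7.png',t[:,:,::-1])
side_edges(t,(330,240),300,342)
E
```

```text
time: 6.5
eef_pos: [534.7, 120.7, 19.4]
orientation: [0.0, 0.48, 0.878, 0.0]
wrist_force: [-0.1, 0.6, 0.4]
opening: 13.0
t6.50 tcp [534.7 120.7  19.4] yaw 122.7 F [-0.09  0.57  0.45] open 13.0 j6 1.10 tilt [ 0. -0. -1.]
edge at [600.3  44.6] ang -58.4 foot left of edge -20.5
edge at [551.5  45.5] ang -57.0 foot left of edge 18.9
cols 331 342 tip corner [584.7  -6.5   1. ]
```

```bash
python3 -m jog '[[[-0.002,0,0,0,0,0,0.7],[-0.004,0,0,0,0,0,0.7],[-0.006,0,0,0,0,0,0.7],[-0.008,0,0,0,0,0,0.7],[-0.008,0,0,0,0,0,0.7],[-0.008,0,0,0,0,0,0.7]]]'; python3 -c "
from h import *
st()"
python3 -m jog '[[[-0.002,0,0,0,0,0,0.7],[-0.004,0,0,0,0,0,0.7],[-0.004,0,0,0,0,0,0.7],[-0.004,0,0,0,0,0,0.7]]]'; python3 -c "
from h import *
st()"
```

```text
time: 7.05
eef_pos: [538.7, 114.2, 19.3]
orientation: [0.0, 0.479, 0.878, -0.0]
wrist_force: [0.2, -0.1, -0.1]
opening: 13.3
t7.05 tcp [538.7 114.2  19.3] yaw 122.7 F [ 0.22 -0.06 -0.14] open 13.3 j6 1.09 tilt [ 0. -0. -1.]
time: 7.38
eef_pos: [540.9, 110.9, 19.3]
orientation: [0.0, 0.479, 0.878, -0.0]
wrist_force: [-0.2, 0.2, -0.0]
opening: 12.4
t7.38 tcp [540.9 110.9  19.3] yaw 122.7 F [-0.2   0.21 -0.04] open 12.4 j6 1.09 tilt [ 0. -0. -1.]
```

```bash
python3 -m jog '[[[-0.001,0,0,0,0,0,0.7],[-0.002,0,0,0,0,0,0.7],[-0.002,0,0,0,0,0,0.7]]]' | grep -E "pos|force"
python3 -m jog '[[[-0.001,0,0,0,0,0,0.7],[-0.002,0,0,0,0,0,0.7],[-0.002,0,0,0,0,0,0.7]]]' | grep -E "pos|force"
python3 -m jog '[[[-0.001,0,0,0,0,0,0.7],[-0.002,0,0,0,0,0,0.7],[-0.002,0,0,0,0,0,0.7]]]' | grep -E "pos|force"
```

```text
eef_pos: [541.9, 109.3, 19.3]
wrist_force: [-0.3, -0.7, 0.1]
eef_pos: [543.0, 107.5, 19.3]
wrist_force: [0.2, -0.0, -0.4]
eef_pos: [544.1, 105.8, 19.3]
wrist_force: [-0.2, -0.8, 0.8]
```

```bash
python3 - <<'E'
from h import *
t=grab_frame('top');cv2.imwrite('pics/t8.png',t[:,:,::-1])
cv2.imwrite('pics/s8.png',cv2.resize(grab_frame('side')[170:330,230:430,::-1],None,fx=3.5,fy=3.5))
side_edges(t,(330,240),300,342)
E
```

```text
Traceback (most recent call last):
  File "h.py", line 45, in side_edges
    p=ray('top',np.array(e),6)[:,:2]
      ~~~^^^^^^^^^^^^^^^^^^^^^
  File "h.py", line 8, in ray
    d=np.c_[(p[:,0]-c['cx'])/c['fx'],(p[:,1]-c['cy'])/c['fy'],np.ones(len(p))]@M.T
             ~^^^^^
IndexError: index 0 is out of bounds for axis 1 with size 0
```

View pics/s8.png

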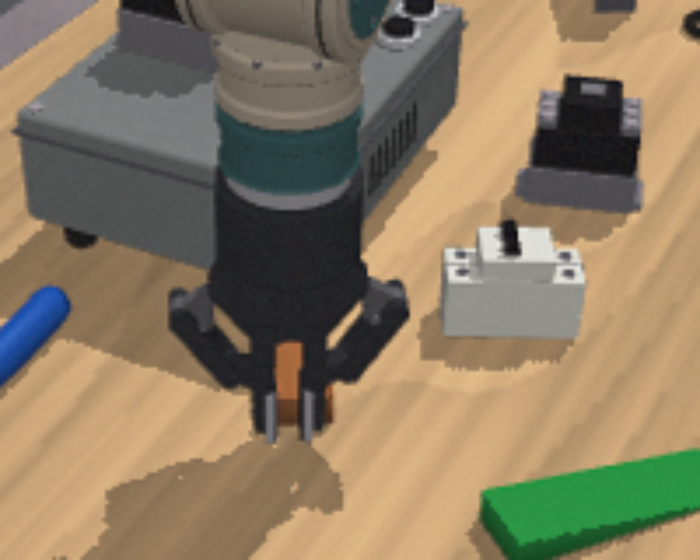

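The wedge's face shows more on the right of the fingers, at about (322,402) in the crop, so the hand sits roughly 4 mm too far left. I back off, centre it and continue in small steps.

```bash
python3 -m jog '[[[0.003,0,0,0,0,0,0.7],[0.003,-0.004,0,0,0,0,0.7],[0.0,-0.004,0,0,0,0,0.7],[-0.002,-0.004,0,0,0,0,0.7],[-0.002,-0.004,0,0,0,0,0.7]]]' | grep -E "pos|force"
python3 -m jog '[[[-0.001,0,0,0,0,0,0.7],[-0.002,0,0,0,0,0,0.7],[-0.002,0,0,0,0,0,0.7]]]' | grep -E "pos|force"
python3 -m jog '[[[-0.001,0,0,0,0,0,0.7],[-0.002,0,0,0,0,0,0.7],[-0.002,0,0,0,0,0,0.7]]]' | grep -E "pos|force"
```

```text
eef_pos: [541.9, 101.8, 19.4]
wrist_force: [-0.1, 0.3, -0.2]
eef_pos: [542.8, 100.5, 19.3]
wrist_force: [-0.4, -0.2, 0.3]
eef_pos: [543.4, 99.3, 19.3]
wrist_force: [-1.4, 4.4, 2.6]
```

Contact: the push force rises to about 4.6 N. Now in finer steps.

```bash
python3 -m jog '[[[-0.001,0,0,0,0,0,0.7],[-0.001,0,0,0,0,0,0.7],[-0.001,0,0,0,0,0,0.7]]]' | grep -E "pos|force"
python3 -m jog '[[[-0.001,0,0,0,0,0,0.7],[-0.001,0,0,0,0,0,0.7],[-0.001,0,0,0,0,0,0.7]]]' | grep -E "pos|force"
```

```text
eef_pos: [543.7, 98.7, 19.3]
wrist_force: [-3.3, 4.1, 2.4]
eef_pos: [543.9, 98.3, 19.3]
wrist_force: [-3.7, 5.0, 3.5]
```

```bash
python3 -m jog '[[[-0.001,0,0,0,0,0,0.7],[-0.001,0,0,0,0,0,0.7],[-0.001,0,0,0,0,0,0.7]]]' | grep -E "pos|force"
python3 -m jog '[[[-0.001,0,0,0,0,0,0.7],[-0.001,0,0,0,0,0,0.7],[-0.001,0,0,0,0,0,0.7]]]' | grep -E "pos|force"
python3 - <<'E'
from h import *
t=grab_frame('top');cv2.imwrite('pics/t9.png',t[:,:,::-1])
h=cv2.cvtColor(t,cv2.COLOR_RGB2HSV)
lid=((h[...,1]<60)&(h[...,2]>70)&(h[...,2]<140)); c=big(blob(lid,(400,180)))
np.set_printoptions(precision=2,suppress=True)
for f in(lambda p:(p[:,0]<353)&(p[:,1]>135)&(p[:,1]<218),lambda p:(p[:,1]>220)&(p[:,0]>356)&(p[:,0]<475)): print(edgefit(c,'top',110,0,f))
E
```

```text
eef_pos: [544.1, 97.9, 19.3]
wrist_force: [-3.3, 7.2, 4.5]
eef_pos: [544.3, 97.4, 19.3]
wrist_force: [-5.0, 7.5, 4.8]
(array([676.23,  27.5 ], dtype=float32), array([1.  , 0.04], dtype=float32))
(array([ 585.17, -100.24], dtype=float32), array([ 0.04, -1.  ], dtype=float32))
```

Push force is about 9 N and the unit has not visibly shifted (lid edges within 0.2 mm). The wedge is snug, so I back off, rise and look.

```bash
python3 -m jog '[[[0.006,0,0,0,0,0,0.7],[0.015,0,0,0,0,0,0.7],[0.025,0,0,0,0,0,0.7],[0.025,0,0,0,0,0,1],[0.025,0,-0.03,0,0,0,1],[0.025,0,-0.07,0,0,0,1],[0.025,0,-0.11,0,0,0,1],[0.025,0,-0.14,0,0,0,1],[0.025,0,-0.14,0,0,0,1]]]' 
python3 - <<'E'
from h import *
st((604,-0.5),150)
t=grab_frame('top');cv2.imwrite('pics/t10.png',t[:,:,::-1])
cv2.imwrite('pics/s10.png',cv2.resize(grab_frame('side')[170:330,230:430,::-1],None,fx=3.5,fy=3.5))
E
```

```text
time: 10.95
eef_pos: [537.9, 116.9, 166.9]
orientation: [0.006, 0.479, 0.878, 0.004]
wrist_force: [1.5, 0.5, 0.5]
opening: 0.1
t10.95 tcp [537.9 116.9 166.9] yaw 122.7 F [1.51 0.46 0.5 ] open 0.1 j6 1.10 tilt [ 0.014  0.    -1.   ]
shift m [-0.1343 -0.0081  0.0178] turn z None
```

View pics/s10.png

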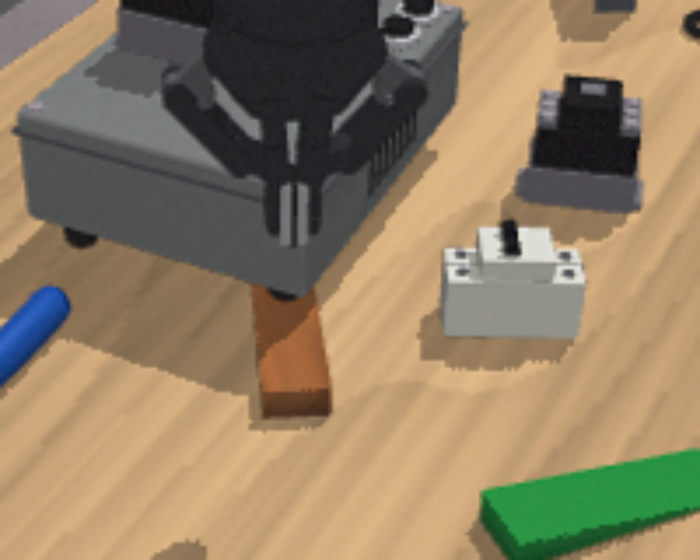

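View pics/t10.png

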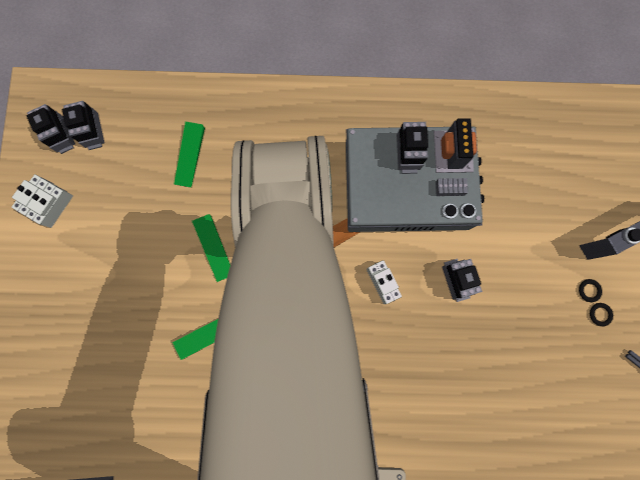

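The foot, at (285,292) in the crop, sits over the middle of the wedge, whose edges there are at 252 and 315. Now over to the corner.

```bash
python3 -m jog '[[[-0.04,-0.008,0,0,0,0,1],[-0.08,-0.008,0,0,0,0,1],[-0.12,-0.008,0,0,0,0,1],[-0.134,-0.008,0.01,0,0,0,1],[-0.134,-0.008,0.03,0,0,0,1],[-0.134,-0.008,0.036,0,0,0,1],[-0.134,-0.008,0.036,0,0,0,1]]]' 
python3 - <<'E'
from h import *
st((604,-0.5),124)
cv2.imwrite('pics/s11.png',cv2.resize(grab_frame('side')[130:330,210:410,::-1],None,fx=3,fy=3))
E
```

```text
time: 11.63
eef_pos: [599.4, -2.5, 123.6]
orientation: [0.002, 0.48, 0.877, -0.001]
wrist_force: [1.9, -4.8, 8.4]
opening: 0.3
t11.63 tcp [599.4  -2.5 123.6] yaw 122.6 F [ 1.87 -4.75  8.37] open 0.3 j6 0.89 tilt [ 0.002 -0.004 -1.   ]
shift m [-0.0008  0.005  -0.0004] turn z None
```

View pics/s11.png

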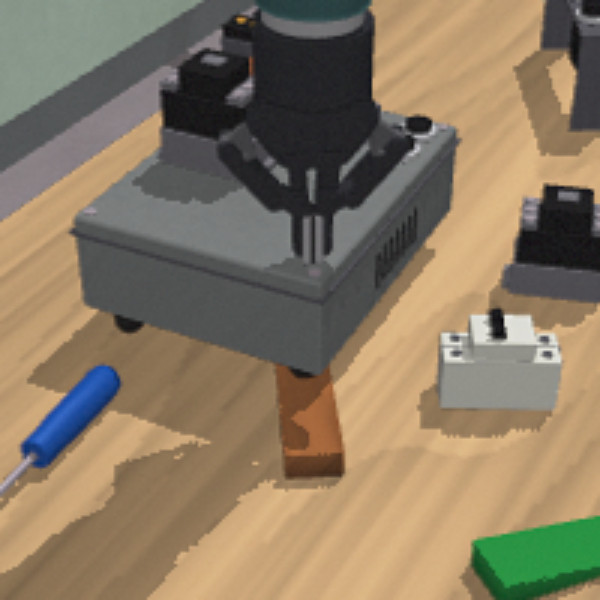

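The hand overshot: the fingers already press, 8.4 N down plus 5 N sideways. I lift to shed the side force and press again straight down.

```bash
python3 -m jog '[[[0,0,-0.006,0,0,0,1],[0,0.003,-0.006,0,0,0,1],[0,0.003,-0.006,0,0,0,1],[0,0.003,-0.006,0,0,0,1],[0,0.003,-0.003,0,0,0,1],[0,0.003,-0.003,0,0,0,1],[0,0.003,-0.002,0,0,0,1],[0,0.003,-0.002,0,0,0,1]]]'
python3 -m jog '[[[0,0,0.001,0,0,0,1],[0,0,0.001,0,0,0,1],[0,0,0.001,0,0,0,1]]]' | grep -E "pos|force"
```

```text
time: 12.35
eef_pos: [600.3, 1.1, 124.8]
orientation: [-0.0, 0.479, 0.878, -0.0]
wrist_force: [0.0, 0.4, -0.2]
opening: -0.1
eef_pos: [600.7, 1.0, 124.3]
wrist_force: [0.3, -0.9, -0.4]
```

```bash
python3 -m jog '[[[0,0,0.001,0,0,0,1],[0,0,0.001,0,0,0,1],[0,0,0.001,0,0,0,1]]]' | grep -E "pos|force"
python3 -m jog '[[[0,0,0.0005,0,0,0,1],[0,0,0.0005,0,0,0,1],[0,0,0.0005,0,0,0,1]]]' | grep -E "pos|force"
```

```text
eef_pos: [600.9, 1.0, 123.8]
wrist_force: [-0.6, 0.5, 2.6]
eef_pos: [600.9, 1.0, 123.8]
wrist_force: [-0.9, 0.3, 6.0]
```

```bash
python3 -m jog '[[[0,0,0.0005,0,0,0,1],[0,0,0.0007,0,0,0,1],[0,0,0.0007,0,0,0,1]]]' | grep -E "pos|force"
python3 -m jog '[[[0,0,0.0,0,0,0,1],[0,0,0,0,0,0,1],[0,0,0,0,0,0,1],[0,0,0,0,0,0,1]]]' | grep -E "pos|force"
```

```text
eef_pos: [600.9, 1.0, 123.7]
wrist_force: [-3.3, 0.6, 9.4]
eef_pos: [600.9, 1.0, 123.7]
wrist_force: [-4.1, -0.0, 9.3]
```

The corner holds: from 2.6 to 9.4 N the fingers sank only about 0.1 mm. I hold a little longer at a little more force, then take the hand away.

```bash
python3 -m jog '[[[0,0,0.0004,0,0,0,1],[0,0,0.0004,0,0,0,1],[0,0,0.0004,0,0,0,1],[0,0,0.0004,0,0,0,1],[0,0,0.0004,0,0,0,1],[0,0,0.0004,0,0,0,1]]]' | grep -E "pos|force"
python3 -m jog '[[[0,0,-0.002,0,0,0,1],[0,0,-0.01,0,0,0,1],[0,0,-0.04,0,0,0,1],[0,0,-0.08,0,0,0,1],[0.04,0,-0.1,0,0,0,1],[0.08,0,-0.1,0,0,0,1],[0.12,0,-0.1,0,0,0,1],[0.16,0,-0.1,0,0,0,1],[0.2,0,-0.1,0,0,0,1],[0.2,0,-0.1,0,0,0,1]]]'
python3 -m jog '[[[0.04,0.0,0,0,0,0,1],[0.08,0,0,0,0,0,1],[0.12,0,0,0,0,0,1],[0.12,0,0,0,0,0,1],[0.12,0,0,0,0,0,1]]]'
python3 - <<'E'
from h import *
np.set_printoptions(precision=2,suppress=True)
st()
t=grab_frame('top');cv2.imwrite('pics/t12.png',t[:,:,::-1])
cv2.imwrite('pics/s12.png',cv2.resize(grab_frame('side')[130:330,210:410,::-1],None,fx=3,fy=3))
h=cv2.cvtColor(t,cv2.COLOR_RGB2HSV)
lid=((h[...,1]<60)&(h[...,2]>70)&(h[...,2]<140)); c=big(blob(lid,(400,180)))
for f in(lambda p:(p[:,0]<353)&(p[:,1]>135)&(p[:,1]<218),lambda p:(p[:,1]>220)&(p[:,0]>356)&(p[:,0]<475)): print(edgefit(c,'top',110,0,f))
E
```

```text
eef_pos: [600.9, 1.0, 123.7]
wrist_force: [-3.6, -0.1, 10.8]
time: 15.02
eef_pos: [488.2, 173.6, 221.7]
orientation: [-0.002, 0.477, 0.879, 0.0]
wrist_force: [-0.2, -2.3, 0.0]
opening: -0.2
time: 15.43
eef_pos: [426.9, 271.4, 221.7]
orientation: [0.0, 0.478, 0.879, -0.0]
wrist_force: [-0.4, -0.1, 0.0]
opening: 0.2
t15.43 tcp [426.9 271.4 221.7] yaw 122.9 F [-0.41 -0.12  0.04] open 0.2 j6 1.43 tilt [ 0. -0. -1.]
(array([676.42,  27.55], dtype=float32), array([1.  , 0.04], dtype=float32))
(array([ 587.61, -149.83], dtype=float32), array([ 0.04, -1.  ], dtype=float32))
```

View pics/s12.png

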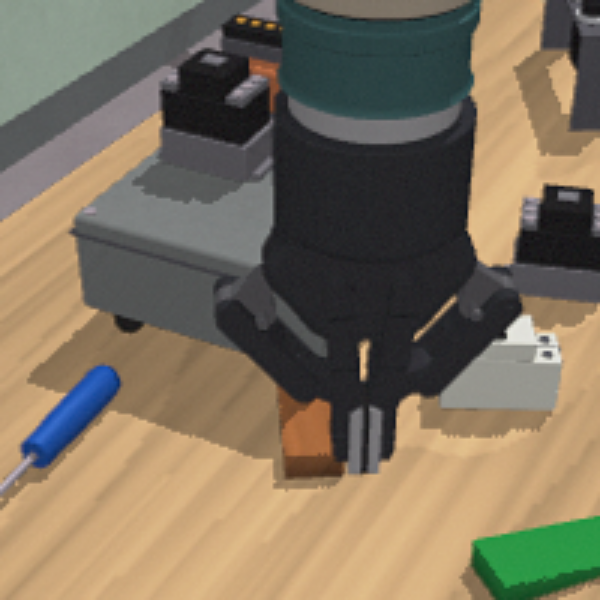

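View pics/t12.png

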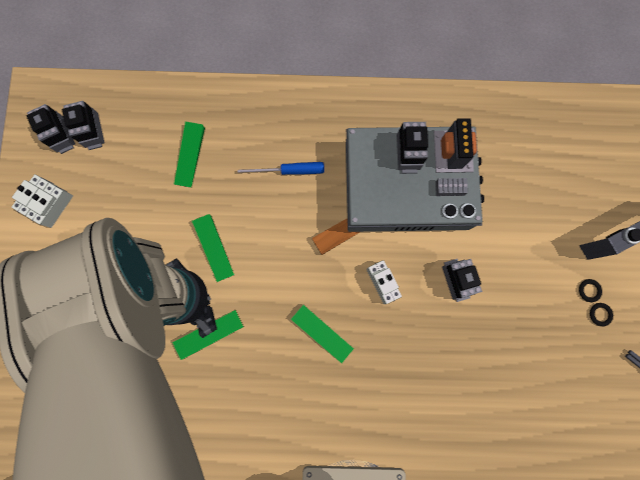

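The wedge lies in place from (313,240) in the top view to under the corner. The unit, breaker, spare and screwdriver look unmoved. One last check of the line, thick end and bystanders.

```bash
python3 - <<'E'
from h import *
t=cv2.imread('pics/t12.png')[:,:,::-1].copy(); t0=cv2.imread('pics/top0.png')[:,:,::-1].copy()
m=wedgemask(t,(330,237)); a=cv2.approxPolyDP(big(m),3,True)[:,0]; print(a.tolist(),ray('top',a,20)[:,:2].round(1).tolist())
d=cv2.absdiff(t,t0).max(2)
for k,(x0,y0,x1,y1) in dict(breaker=(362,258,405,306),spare=(438,255,485,302),screwdriver=(232,158,328,180)).items(): print(k,(d[y0:y1,x0:x1]>60).sum())
E
```

```text
[[359, 232], [348, 232], [345, 219], [312, 239], [322, 254]] [[581.2, -1.6], [580.6, 21.9], [608.7, 28.8], [563.4, 98.3], [531.8, 76.2]]
breaker 0
spare 0
screwdriver 0
```

```bash
python3 -c "
from plant import *
print(hand_in())"
```

```text
the job is handed in; nothing more can be done
None
```

I pushed the wooden wedge under the short foot until it was snug, pressed the corner to test it, took the hand away and handed the job in at about 15.5 s of the 67 s allowed. Hand-in gives no verdict.

- **Wedge:** I swung the thick end round with the finger backs until the wedge pointed at the foot, then pushed it in from behind with both fingertips. I stopped when the push had risen to about 9 N. By my last measurement the foot's axis lies within about 2 mm of the wedge's centre line, some 36 mm from the thin end.
- **Press:** At 9 to 11 N down the fingers sank only about 0.1 mm, so the corner no longer rocks. A first touch came down too fast, with 8 N down and 5 N sideways. I lifted off and pressed again, which still left 3 to 4 N sideways.
- **Unit and other parts:** The measured lid edges moved by only a few tenths of a millimetre. The breaker, spare and screwdriver look the same in the first and last top views.
- **Not measured:** I had no direct reading of the load on the wedge or of the unit's tilt. I judged both from the push force, the stiffness under the press and the pictures. In the last side view the hand hid the foot, so its seating rests on the earlier side views.

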